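# Brace a jam jar in the bench clamp and unscrew its lid

## Robot

A 7-joint arm with a two-finger parallel gripper is mounted at the origin on the work surface. World frame = base frame: x ahead of the robot, y to its left, z up, the work surface at z = 0. Lengths are in m, angles in rad, forces in N, time in s.
With the tool pointing down it reaches from about 0.425 to 1.025 m from the base axis. Payload 3.6 kg.
Tool frame: the origin (TCP) lies on the centre line of the jaws, within the pads' length; the fingertips stand ahead of it and the grasp point (between the pads) lies 3 mm ahead of it (env.tips_ahead is the z of the fingertips in the tool frame, in m); z points along the fingers, y is the line along which they close (so a half turn about z gives the same grasp; the last joint's range is limited). The gripper opens to 85 mm and grips with 20 to 120 N. Pads are 22 mm wide; open, the fingers measure 114 mm over their backs; the gripper's body (76 mm by 85 mm) begins 54 mm behind the grasp point. The pads swing forward as they close: fully open they stand 13 mm farther back than shut.
Start: joints at [-1.23, 0.591, 0.048, 1.609, -0.033, 0.943, -0.034], TCP at [0.305, 0.658, 0.253] pointing down, gripper open.
Joint ranges: [-2.69, 2.69], [-0.47, 2.24], [-1.27, 1.36], [0.19, 2.51], [-1.53, 4.68], [0.08, 2.07], [-3.09, 3.09]. Speed limits (rad/s): [2.57, 2.57, 3.14, 3.14, 3.14, 3.14, 3.14].

## Interface

Orientations are given as a unit quaternion [w, x, y, z].
In Python, from rig import monitor, snapshot, camera_model, job, env gives the robot as it stands.
- The arm moves only by the tool carry_out, never from a script. Its argument "steps" is a list of rows, each a list of 2 entries, a list of its own where there are three numbers: the shift along the tool's x, y, z in mm, then the turn about the tool's z in rad. A call has 1 to 12 rows; each row is the pose to reach, as a shift and turn from the pose commanded when the call began, along the tool's axes at that moment; what a row does not reach only later rows make up. A row lasts 1/12 s, in which the tool goes at most 41.7 mm and 7.16 degrees, less where a joint would pass 70% of its speed; a pose out of reach is approached as far as the arm can. A call with a gripper value outside its range is refused whole. "gripper" is the finger opening in mm, from 0 to 85.4, set as the call begins (left out, the last holds). The fingers move at their own pace and stop on an object; "newtons" is the grip in N (left out, the last holds). Time passes only in rows, so rows that repeat a pose let the fingers close. It gives the time, the measured TCP pose, the force, the opening and the grip force at its end, in the units of the state.
- monitor.read_state(): the state, without advancing time (a new reading comes with each control period).
- snapshot(name): name is "scene" or "side" or "wrist"; returns the picture (420x560x3 uint8, red, green, blue); there is no depth.
- camera_model(name): a dict with "camera_matrix" (3x3 intrinsics, pixels), "position" and "orientation" of the camera in the world. Camera axes: x right, y up, looking along -z (the intrinsics and any distortion apply to the point x, -y, -z); pixel columns grow to the right and rows downward; lengths in m; the calibration is good to about 2 mm. A picture is of the moment at which its call begins: read the wrist's pose just before it. camera_model takes no time and is no camera call; for the wrist camera it gives the pose at the moment of the call.
- job.hand_in(): hands the job in; it is judged then, once.
The state is a dict: "clock": time; "q": joint angles; "joint_velocities": joint speeds; "tau": joint torques, N m; "ee_pos": TCP position; "tool_rot": TCP orientation; "ft_force": force on the tool from outside, world axes, zero at the start; "ft_torque": the same for the moment, N m; "finger_gap": finger opening in m; "grip_force": force on a finger pad.
Only numpy, scipy, OpenCV 4.12 (cv2) and the standard library are available. Lean on these libraries where they do the work, as an engineer would, in place of code of your own. Each camera call takes 0.05 s, during which the arm holds its last target. There are 200 camera calls.

## Task

Open the jam jar that stands in the bench clamp: first swing the clamp's lever round to the green mark, 80 degrees from fully open and not on into the red, so that the jaw braces the jar. Then grip the red lid and turn it anticlockwise only until its threads let go, with the jar neither turning nor lifting in the clamp, and raise it. Finish still holding the lid, level and about two centimetres above the open mouth as a cover, with the clamp left at the green mark and everything else on the bench left where it is.

Things in the scene. Friction and masses are not known exactly. Their poses are not given: they have to be found in the camera images.
- clamp: Bench clamp for jars, fixed: steel base plate 120 x 240 mm, 12 mm thick, with a round dial plate (radius 76 mm) at one end. Origin on the bench, on the seated jar's axis. Its -y side has a white V block, its +y side the sliding jaw (both 52 mm high; the jaw comes on in -y) and beyond it the lever's pivot. The jar stands on the plate, 12 mm above the bench, between V and jaw.
- clamp_pivot (a point): Upright hinge axis of the lever, 105 mm from the clamp's origin along the clamp's +y, at the height of the lever's top face (38 mm).
- clamp_lever (a joint): Lever angle, rad: 0 = fully open, pointing along the clamp's +y; grows anticlockwise from above (at q it points to (-sin q, cos q) in the clamp's frame), end stop 2.0. A cam drives the jaw (5.5 mm per rad), which meets the jar near 0.9 and presses about 40 N at the green mark, 1.40 rad (80 degrees; band 1.28 to 1.52). Red from 1.7. Stiff: 6 to 9 N at the knob; stays where left.
- lever_knob (a point): Grip point in the middle of the black upright knob on the lever's end, 90 mm from the pivot, 68 mm above the bench. The knob is round, 22 mm across, spins freely on its pin and reaches from 39 to 87 mm above the bench; the steel lever below it is 14 mm wide with its top at 38 mm.
- jar: Glass jam jar, 64 mm across and 90 mm high, dark red with a paper label, about 0.34 kg, loose between V and jaw until clamped (it has 1 to 3 mm of play and shifts by that much when the jaw closes). Origin at the centre of its underside, z up.
- jar_label (a point): Red patch on the front of the jar's label, 32 mm out along the jar's +x, 33 mm above its underside: shows whether the jar turns.
- jar_mouth (a point): Centre of the jar's mouth at rim height, 90 mm above the jar's underside. The neck under the lid is 38 mm across, its threads 46 mm.
- cap: Red three-lug twist-off lid, 52 mm across, 17.5 mm high, 30 g. Origin at the centre of its lower edge, 76.5 mm above the jar's underside when shut. Tight: about 0.5 N m, fading as it loosens; a 60 N grip holds it. Turned anticlockwise it climbs 2.5 mm, held down by its threads, and comes free after 50 to 62 degrees; then it lifts straight off. At about 88 degrees its lugs meet the next thread.
- cap_dot (a point): White dot on the lid's top, 17.5 mm from its centre along the lid's +x; with the lid shut it lies within 5 degrees of the jar's +x.
- spare_jar: Bystander: closed amber jam jar with a white lid, 64 mm across, 94 mm high; origin at its underside.
- cake_a: Bystander: bagged slice of cake, 78 x 66 x 22 mm; origin at its underside.
- cake_b: Bystander: second bagged slice of cake lying on cake_a.
- bowl: Bystander: steel bowl, 124 mm across, 50 mm high; origin at its underside.
- label_roll: Bystander: roll of white labels, 84 mm across, 50 mm high; origin at its underside.
- spoon: Bystander: steel spoon, 190 mm long.
- brush: Bystander: pastry brush, 200 mm long.
Things that resemble listed ones, but are neither listed nor needed, are in the scene too. There is more than one size of the cap; the one meant has the size given above.

How it is judged:
On the way, in this order (a step that is already met when the one before it is completed fails the run):
1. the lever is at the green mark and the jaw presses on the jar, the lid still shut (value of joint clamp_lever between 1.25 and 1.55 rad and contact force between clamp and jar above 40 N and x of cap_dot in the frame of jar above 0.0155 m), for 0.2 s.
2. the lid has been turned until its threads are letting go, still seated on the jar (y of cap_dot in the frame of jar above 0.008 m and x of cap_dot in the frame of jar below 0.0117 m and z of cap in the frame of jar below 0.09 m), for 0.05 s.
At the end, for the whole second after the job is handed in: The lid is held by the fingers alone, level (within 11 degrees), at rest, its lower edge 5 to 40 mm above the jar's rim and its centre within 14 mm of the mouth's; the jar stands on the clamp's base, braced by the jaw, with the lever at the green mark (1.25 to 1.55 rad) (value of joint clamp_lever between 1.25 and 1.55 rad and contact force between clamp and jar above 40 N and z of jar in the frame of clamp below 0.015 m and angle between jar's own z axis and vertical below 0.06 rad and z of cap in the frame of jar between 0.095 and 0.13 m and horizontal distance between cap and jar_mouth below 0.014 m and angle between cap's own z axis and vertical below 0.2 rad and linear speed of cap below 0.03 m/s and contact force between the fingers and cap above 2 N and contact force between cap and jar below 0.1 N and contact force between cap and clamp below 0.1 N); the arm keeps its last pose, push and grip.
It fails at once if the lever was swung past the mark into the red (1.7 rad) (value of joint clamp_lever above 1.7 rad).
It fails at once if the jar turned or was shifted (its label moved by more than 10 mm) (distance of jar_label from where it was at the start of the episode above 0.01 m).
It fails at once if the jar was lifted off the clamp's base by more than 5 mm (z of jar in the frame of clamp above 0.017 m).
It fails at once if the lid was turned on well past free (more than about 110 degrees) (x of cap_dot in the frame of jar below -0.006 m).
It fails at once if a bystander was moved by more than 30 mm (distance of any of spare_jar, cake_a, cake_b, bowl, label_roll, spoon, brush from where it was at the start of the episode above 0.03 m).
It also fails if it takes over 54 s, if anything falls off the work surface, if the arm or the gripper's body presses on something with over 40 N, if the wrist force passes 120 N, or if a joint passes its speed limit or range.

## Working session

There is one attempt and no reset: what is moved stays moved. The work goes in short steps, Python scripts to look and compute and a tool call to move; the robot and the scene stay as the last step left them, time stands still between calls to the robot, and variables do not carry over. Pictures are saved under pics/ and viewed, at most 10 in all, crops included, and the job is handed in when it is done.

Besides the shell and the picture viewer there is one more tool, called after "Request:" in YAML: its name, and indented under it one key for each argument. carry_out: Moves the arm, as the interface text tells. Its arguments: {"type":"object","properties":{"steps":{"type":"array"},"gripper":{"type":"number"},"newtons":{"type":"number"}},"required":["steps"]}

```bash
mkdir -p pics; ls
cat > h.py <<'E'
import numpy as np, cv2
from rig import monitor, snapshot, camera_model, job, env
from scipy.spatial.transform import Rotation as R
def rot(q): return R.from_quat([q[1],q[2],q[3],q[0]]).as_matrix()
def save(n,f):
    im=snapshot(n); cv2.imwrite(f,im[:,:,::-1]); return im
def ray(m,u,v):
    K=np.array(m["camera_matrix"]); d=np.linalg.inv(K)@[u,v,1.]
    return np.array(m["position"]), rot(m["orientation"])@(d*[1,-1,-1])
def onz(m,u,v,z):
    p,d=ray(m,u,v); return p+d*(z-p[2])/d[2]
def proj(m,P):
    c=rot(m["orientation"]).T@(np.array(P)-m["position"])*[1,-1,-1]
    k=np.array(m["camera_matrix"])@c; return k[:2]/k[2]
E
python3 - <<'E'
from h import *
for n in("scene","side"):
    im=save(n,f"pics/{n}0.png"); print(n,{k:np.round(v,3).tolist() if not isinstance(v,str) else v for k,v in camera_model(n).items()})
s=monitor.read_state(); print(s["clock"],s["ee_pos"],s["tool_rot"],rot(s["tool_rot"]).round(2).tolist(),env.tips_ahead,s["finger_gap"])
E
```

```text
pics
scene {'camera_matrix': [[475.474, 0.0, 278.575], [0.0, 475.474, 210.629], [0.0, 0.0, 1.0]], 'position': [1.309, 0.628, 0.912], 'orientation': [0.39, 0.182, 0.38, 0.818]}
side {'camera_matrix': [[440.313, 0.0, 280.782], [0.0, 440.313, 209.068], [0.0, 0.0, 1.0]], 'position': [-0.168, -0.89, 0.934], 'orientation': [0.84, 0.432, -0.154, -0.29]}
0.1 [0.30437104 0.6572375  0.25223703] [-1.73388388e-04  2.15134573e-01  9.76583867e-01 -1.01777390e-03] [[-0.91, 0.42, -0.0], [0.42, 0.91, -0.0], [-0.0, -0.0, -1.0]] 0.022 0.08505905604478088
```

View pics/scene0.png

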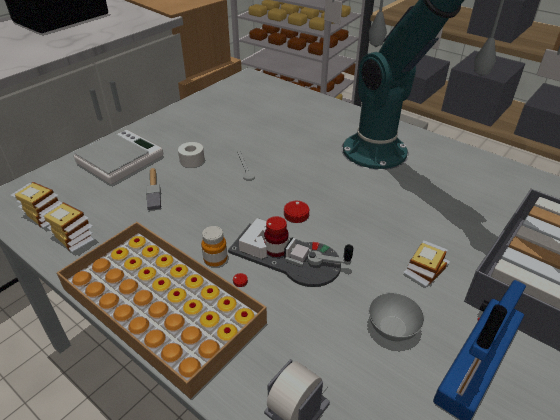

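View pics/side0.png

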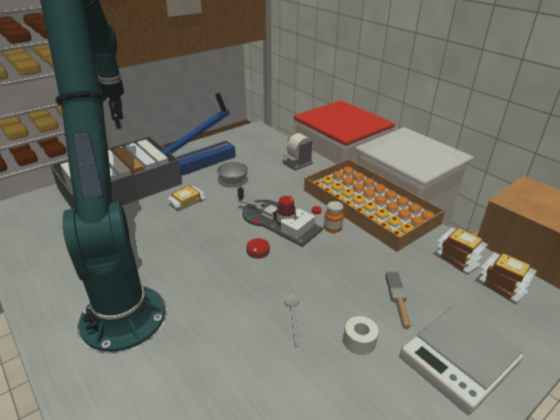

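Scene: the candidates for the red lid are the lid on the clamped jar (276,222), a larger loose lid (296,211) and a small one (240,280). I choose the one on the jar. The knob is at (348,253). Next is one close crop of both views.

Run:
```python
from h import *
a=cv2.imread("pics/scene0.png")[195:300,220:370]; b=cv2.imread("pics/side0.png")[175:260,225:345]
a=cv2.resize(a,None,fx=4,fy=4,interpolation=cv2.INTER_CUBIC)[:, :]; a=cv2.resize(a,(400,280)); b=cv2.resize(b,(395,280))
a=cv2.resize(cv2.imread("pics/scene0.png")[200:290,225:365],(784,504),interpolation=cv2.INTER_CUBIC)
cv2.imwrite("pics/c1.png",a)
m=camera_model("scene"); n=camera_model("side")
print("lid",onz(m,276,222,.105),onz(n,287,202,.1)); print("knob",onz(m,348,253,.068),onz(n,241,194,.068))
print("spare",onz(m,213,236,.094),"bowl",onz(m,397,310,.05),"big lid",onz(m,296,211,.01))
```

```text
lid [0.60261803 0.04917532 0.105     ] [0.60487344 0.04410953 0.1       ]
knob [0.5474015  0.23571457 0.068     ] [0.53644524 0.21895318 0.068     ]
spare [ 0.73386946 -0.04789058  0.094     ] bowl [0.6145003  0.41113192 0.05      ] big lid [ 0.44442043 -0.00421205  0.01      ]
```

View pics/c1.png

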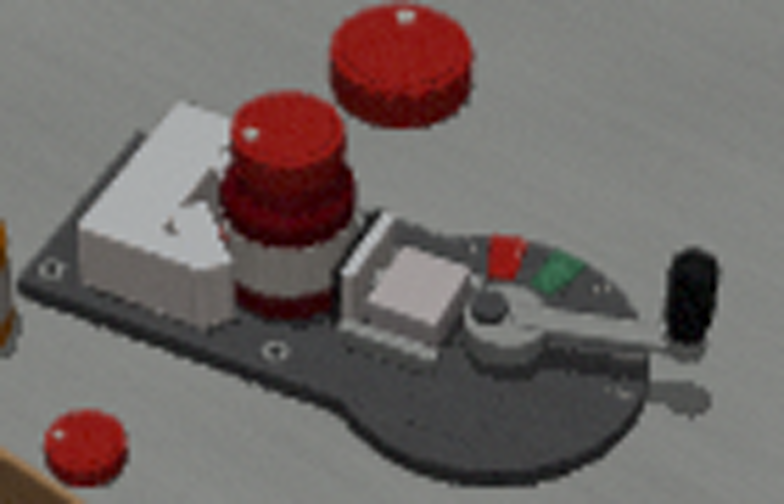

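The crop shows the chosen lid with its white dot at scene (269.6,224) and its centre at about (276,223). The lever points at the black knob (crop 690,295), with the green patch at crop (560,270) and red at (507,257). Next I go above the lever for a wrist view.

Request:
carry_out:
  steps:
    - [[-30, -23, -3], 0]
    - [[-61, -47, -6], 0]
    - [[-92, -70, -10], 0]
    - [[-123, -93, -14], 0]
    - [[-154, -117, -18], 0]
    - [[-185, -140, -22], 0]
    - [[-216, -164, -26], 0]
    - [[-246, -187, -30], 0]
    - [[-277, -210, -35], 0]
    - [[-308, -234, -40], 0]
    - [[-338, -257, -45], 0]
    - [[-368, -280, -50], 0]

```text
clock: 1.1
ee_pos: [0.5212, 0.247, 0.3033]
tool_rot: [-0.0, 0.215, 0.977, -0.0]
ft_force: [1.1, 0.8, -0.9]
finger_gap: 0.0854
grip_force: 0.0
```

Run:
```python
from h import *
s=monitor.read_state(); m=camera_model("wrist"); im=save("wrist","pics/w1.png")
np.save("w1.npy",[m],allow_pickle=True)
print(s["clock"],s["ee_pos"],s["ft_force"],np.round(m["position"],4),m["camera_matrix"],rot(m["orientation"]).round(3).tolist())
```

```text
1.1 [0.52122319 0.24703668 0.30326976] [ 1.10842172  0.79171275 -0.91184159] [0.4543 0.2782 0.4234] [[320.39558168   0.         278.95275568]
 [  0.         320.39558168 208.50796526]
 [  0.           0.           1.        ]] [[0.42, -0.867, -0.267], [0.907, 0.402, 0.124], [-0.0, -0.294, 0.956]]
```

View pics/w1.png

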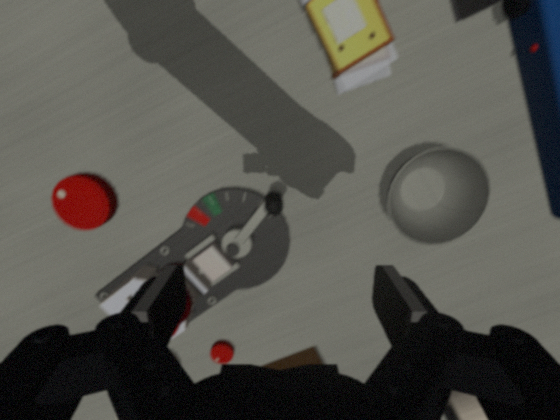

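The wrist view shows the knob top at (274,203), the pivot cap at (235,246), the green patch at (212,205), red at (199,216) and a plate screw at (212,300). The lid is partly hidden by the finger.

Run:
```python
from h import *
m=np.load("w1.npy",allow_pickle=True)[0]; s=camera_model("scene"); d=camera_model("side")
im=cv2.imread("pics/w1.png"); sc=cv2.imread("pics/scene0.png"); sd=cv2.imread("pics/side0.png")
def blob(im,lo,hi,box):
    x0,y0,x1,y1=box; k=cv2.inRange(cv2.cvtColor(im,cv2.COLOR_BGR2HSV)[y0:y1,x0:x1],lo,hi)
    n,l,st,c=cv2.connectedComponentsWithStats(k); i=1+np.argmax(st[1:,4]); return c[i]+[x0,y0],st[i]
kn,_=blob(im,(0,0,0),(180,255,38),(258,188,292,220)); print("knob px",kn,_, "xy@.075",onz(m,*kn,.078))
g,_=blob(im,(60,80,30),(95,255,255),(195,190,230,220)); print("green",g,onz(m,*g,.012))
r,_=blob(im,(0,150,60),(8,255,255),(185,205,215,225)); print("red",r,onz(m,*r,.012))
print("pivot",onz(m,233,250,.045),onz(m,236,243,.038), "scene",onz(s,312.5,254.5,.048))
for n,q,px in(("scene",s,(348.6,252.5)),):
  k,_=blob(sc,(0,0,0),(180,255,45),(340,240,358,266)); print("knob scene",k,_,onz(q,*k,.063))
k,_=blob(sd,(0,0,0),(180,255,45),(236,186,246,202)); print("knob side",k,_,onz(d,*k,.063))
# lid top ellipse in scene: red mask
def tri(rs):
    A=0;b=0
    for p,v in rs:
        v=v/np.linalg.norm(v);P=np.eye(3)-np.outer(v,v);A=A+P;b=b+P@p
    return np.linalg.solve(A,b)
print("lid top mid scene",onz(s,276.4,223.2,.106),"dot",onz(s,269.6,224,.106))
l,_=blob(sd,(0,150,90),(8,255,255),(275,190,300,215)); print("lid side",l,_)
l2,_2=blob(sc,(0,150,90),(8,255,255),(262,210,292,245)); print("lid scene",l2,_2,tri([ray(s,*l2),ray(d,*l)]))
print("tri knob",tri([ray(s,348.6,252.5),ray(d,*k)]))
```

```text
knob px [273.28040541 202.64864865] [  7   4  17  23 296] xy@.075 [0.54183902 0.23064852 0.078     ]
green [212.2173913  203.84057971] [0.52575025 0.14673481 0.012     ]
red [198.01345291 215.96860987] [0.5327451  0.12115639 0.012     ]
pivot [0.58582132 0.15210513 0.045     ] [0.58106105 0.15786969 0.038     ] scene [0.59082513 0.15923543 0.048     ]
knob scene [348.    252.792] [  4   5   9  17 125] [0.54226573 0.23299321 0.063     ]
knob side [240.4516129  193.64516129] [ 3  4  4  9 31] [0.54025366 0.22846794 0.063     ]
lid top mid scene [0.6064318  0.05360866 0.106     ] dot [0.61973081 0.04210977 0.106     ]
lid side [285.53465347 200.4950495 ] [  4   6  15  10 101]
lid scene [276.09137056 222.95431472] [  5   7  19  14 197] [0.60367498 0.05041301 0.10316634]
tri knob [0.54071466 0.23206729 0.06155965]
```

Run:
```python
from h import *
m=np.load("w1.npy",allow_pickle=True)[0]; s=camera_model("scene")
im=cv2.imread("pics/w1.png")
a=onz(s,233.9,247.9,.013)[:2];b=onz(s,274.1,262.5,.013)[:2]
c=onz(m,101.5,296,.013)[:2];e=onz(m,165,251,.013)[:2];f=onz(m,212,300,.013)[:2]
an=lambda v:np.degrees(np.arctan2(v[1],v[0]))
print("edge +x",a,b,an(b-a),np.hypot(*(b-a)),"edge -x",c,e,an(e-c),np.hypot(*(e-c)),"across",f,an(f-e),np.hypot(*(f-e)))
# plate edge: long lower-left edges from scene crop (20,288)->(340,405)
p=onz(s,225+20/5.6,200+285/5.6,.012)[:2];q=onz(s,225+335/5.6,200+402/5.6,.012)[:2];print("plate edge",an(q-p))
cv2.imwrite("pics/c2.png",cv2.resize(im[180:320,90:300],(795,530),interpolation=cv2.INTER_CUBIC))
```

```text
edge +x [ 0.67466561 -0.03811943] [0.6482595  0.07985737] 102.61626354954348 0.12089585919883918 edge -x [ 0.58134179 -0.06682089] [0.55836847 0.05451463] 100.7213084861388 0.12349122368181017 across [0.65521645 0.07671732] 12.912108131009521 0.09936040461929611
plate edge 102.36798122462227
```

View pics/c2.png

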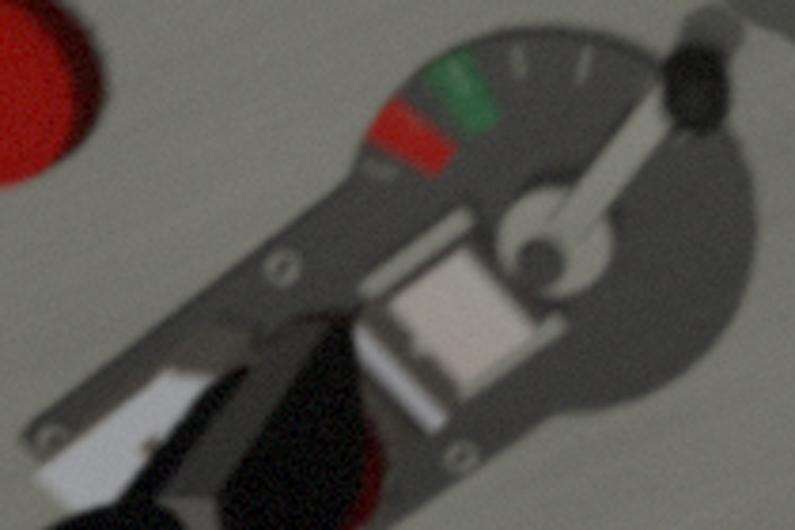

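Request:
carry_out:
  steps:
    - [[-7, -2, 30], 0.11]
    - [[-13, -3, 65], 0.22]
    - [[-20, -4, 100], 0.33]
    - [[-26, -6, 130], 0.44]
    - [[-26, -6, 150], 0.55]
    - [[-26, -6, 160], 0.65]
    - [[-26, -6, 180], 0.65]
    - [[-26, -6, 200], 0.65]
    - [[-26, -6, 215], 0.65]
    - [[-26, -6, 225], 0.65]
    - [[-26, -6, 231], 0.65]
    - [[-26, -6, 231], 0.65]
  gripper: 50
  newtons: 20

```text
clock: 2.15
ee_pos: [0.5413, 0.2325, 0.0711]
tool_rot: [-0.001, 0.516, 0.857, -0.001]
ft_force: [0.2, -0.2, 0.2]
finger_gap: 0.0502
grip_force: 0.0
```

Run:
```python
from h import *
s=monitor.read_state(); m=camera_model("wrist"); im=save("wrist","pics/w2.png")
print(s["ee_pos"],rot(s["tool_rot"]).round(3).tolist(),s["ft_force"],s["finger_gap"])
print(proj(m,(.542,.231,.087)),proj(m,s["ee_pos"]))
```

```text
[0.5413193  0.23254546 0.07112145] [[-0.468, 0.884, -0.002], [0.884, 0.468, -0.001], [0.0, -0.002, -1.0]] [ 0.22407035 -0.1542556   0.17344058] 0.050229727319077815
[276.2557499  318.53112532] [276.8903668  291.98913774]
```

View pics/w2.png

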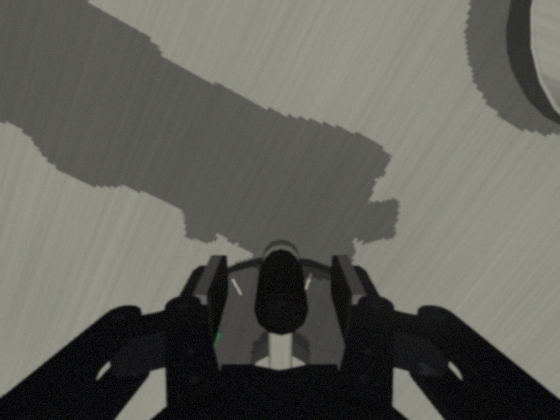

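The knob top, at about (281,307), sits between the fingers and within about 2 mm laterally. Next I compute the arc table.

```bash
cat > arc.py <<'E'
from h import *
import sys
P=np.array([.582,.1535]); s=monitor.read_state(); M=rot(s["tool_rot"])[:2,:2]; p0=s["ee_pos"][:2]
t0,t1,n=map(float,sys.argv[1:4]); yaw=np.degrees(np.arctan2(M[1,1],M[0,1]))
for t in np.linspace(t0,t1,int(n)+1):
    d=M.T@(P+.09*np.array([np.cos(np.radians(t)),np.sin(np.radians(t))])-p0)*1000
    print(round(t,1),d.round(1),round(-np.radians(t-90-yaw),3))
E
python3 arc.py 116.5 166.5 10
```

```text
116.5 [1.2 0.6] 0.025
121.5 [ 1.  -7.3] -0.063
126.5 [  0.2 -15.1] -0.15
131.5 [ -1.3 -22.8] -0.237
136.5 [ -3.5 -30.3] -0.325
141.5 [ -6.3 -37.6] -0.412
146.5 [ -9.8 -44.7] -0.499
151.5 [-13.8 -51.4] -0.586
156.5 [-18.5 -57.8] -0.674
161.5 [-23.6 -63.7] -0.761
166.5 [-29.3 -69.1] -0.848
```

Request:
carry_out:
  steps:
    - [[1, 1, 0], 0]
    - [[1, 1, 0], 0]
    - [[1, -7, 0], -0.06]
    - [[0, -15, 0], -0.15]
    - [[-1, -23, 0], -0.24]
    - [[-3.5, -30, 0], -0.32]
    - [[-6, -37.5, 0], -0.41]
    - [[-10, -44.5, 0], -0.5]
    - [[-14, -51.5, 0], -0.59]
    - [[-18.5, -58, 0], -0.67]
    - [[-23.5, -63.5, 0], -0.76]
    - [[-29, -69, 0], -0.85]
  gripper: 25

```text
clock: 3.2
ee_pos: [0.4979, 0.1797, 0.0737]
tool_rot: [0.004, 0.113, 0.994, 0.004]
ft_force: [1.9, 6.9, -3.7]
finger_gap: 0.0255
grip_force: 4.0
```

```bash
python3 arc.py 166.5 188 4
python3 - <<'E'
from h import *
s=monitor.read_state();print(s["clock"],s["ee_pos"],s["ft_force"],s["finger_gap"],s["grip_force"])
M=rot(s["tool_rot"]);v=s["ee_pos"][:2]-[.582,.1535];print(np.degrees(np.arctan2(v[1],v[0])),np.hypot(*v),M.T@s["ft_force"])
E
```

```text
166.5 [ 2.2 -5.8] 0.009
171.9 [  1.8 -14.3] -0.084
177.2 [  0.7 -22.6] -0.178
182.6 [ -1.1 -30.8] -0.272
188.0 [ -3.8 -38.9] -0.366
3.2 [0.49790206 0.17969678 0.07373382] [ 1.85650076  6.87379741 -3.73554633] 0.02552682502892513 4.040022705576121
162.6980173552479 0.08808368224790679 [-0.24258832  7.08058024  3.80217395]
```

Request:
carry_out:
  steps:
    - [[0, -4, 0], -0.05]
    - [[-0.5, -8.5, 0], -0.09]
    - [[-1, -12.5, 0], -0.14]
    - [[-1.5, -17, 0], -0.19]
    - [[-2.5, -21, 0], -0.23]
    - [[-3.5, -25, 0], -0.28]
    - [[-3.5, -25, 0], -0.28]
    - [[-3.5, -25, 0], -0.28]
    - [[-3.5, -25, 0], -0.28]

```text
clock: 3.95
ee_pos: [0.4939, 0.1537, 0.0736]
tool_rot: [0.003, -0.025, 1.0, 0.003]
ft_force: [-0.7, 6.6, 0.7]
finger_gap: 0.0248
grip_force: 3.1
```

Run:
```python
from h import *
s=monitor.read_state();print(s["clock"],s["ee_pos"],s["ft_force"],s["finger_gap"],s["grip_force"])
M=rot(s["tool_rot"]);v=s["ee_pos"][:2]-[.582,.1535];print(np.degrees(np.arctan2(v[1],v[0])),np.hypot(*v),M.T@s["ft_force"])
im=save("scene","pics/s2.png"); im2=save("side","pics/d2.png")
a=cv2.resize(im[190:290,220:360,::-1],(784,560),interpolation=cv2.INTER_CUBIC)
cv2.imwrite("pics/c3.png",a)
```

```text
3.95 [0.49389551 0.15371237 0.07363719] [-0.71925594  6.64135859  0.7310099 ] 0.02482643125241542 3.119403477066953
179.8618919023529 0.08810474700139621 [ 0.38915104  6.67242878 -0.69757021]
```

View pics/c3.png

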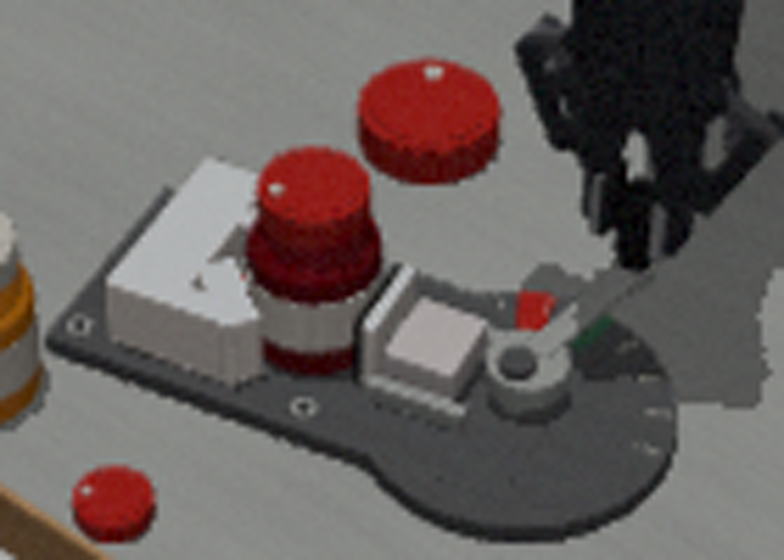

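Run:
```python
from h import *
s=camera_model("scene"); sc=cv2.imread("pics/scene0.png")
h=cv2.cvtColor(sc,cv2.COLOR_BGR2HSV)
def cen(lo,hi,b):
    x0,y0,x1,y1=b; mo=cv2.moments(cv2.inRange(h[y0:y1,x0:x1],lo,hi),True); return (mo["m10"]/mo["m00"]+x0,mo["m01"]/mo["m00"]+y0)
g=cen((50,70,30),(95,255,255),(318,240,335,256)); r=cen((0,150,60),(8,255,255),(308,240,322,252)); print(g,r)
P=onz(s,316.6,255.7,.038)[:2]; P2=onz(s,220+530/5.6,190+357/5.6,.038)[:2]; print(P,P2)
an=lambda v:np.degrees(np.arctan2(v[1],v[0]))%360
for Q in(P,P2,np.array([.582,.1535])):
    print(an(onz(s,*g,.012)[:2]-Q),an(onz(s,*r,.012)[:2]-Q),np.hypot(*(onz(s,*g,.012)[:2]-Q)),"lever tip",an(onz(s,220+640/5.6,190+284/5.6,.038)[:2]-Q))
```

```text
(323.90909090909093, 248.22727272727272) (314.42857142857144, 245.64285714285714)
[0.57937164 0.16450349] [0.5768304  0.15650903]
194.60506042098555 219.53220698359542 0.05887089465913718 lever tip 176.8310103475651
187.17341284680305 214.92527269279037 0.054856735202482916 lever tip 170.47666746272134
183.68767548055146 209.68279141062877 0.05972060797496714 lever tip 168.9448503363094
```

Request:
carry_out:
  steps:
    - [[-0.5, -3, 0], -0.03]
    - [[-1, -6, 0], -0.06]
    - [[-1, -6, 0], -0.06]

```text
clock: 4.3
ee_pos: [0.4948, 0.1482, 0.0736]
tool_rot: [0.002, -0.055, 0.998, 0.003]
ft_force: [-0.8, 8.1, 1.5]
finger_gap: 0.0251
grip_force: 3.6
```

Run:
```python
from h import *
s=monitor.read_state();v=s["ee_pos"][:2]-[.582,.1535];print(s["ee_pos"],np.degrees(np.arctan2(v[1],v[0])),s["ft_force"])
m=camera_model("wrist");np.save("w3.npy",[m],allow_pickle=True); im=save("wrist","pics/w3.png")
P=[.582,.1535]
for n,q in(("pivot",[*P,.038]),("green",[P[0]+.06*np.cos(np.radians(182.5)),P[1]+.06*np.sin(np.radians(182.5)),.012]),("jar",[.605,.052,.106])): print(n,proj(m,q))
```

```text
[0.49477907 0.14821966 0.07363334] -176.5355493548871 [-0.79708745  8.08024049  1.46544597]
pivot [272.2631024 384.1778582]
green [278.56702967 276.12062617]
jar [ 24.36892483 540.25301972]
```

View pics/w3.png

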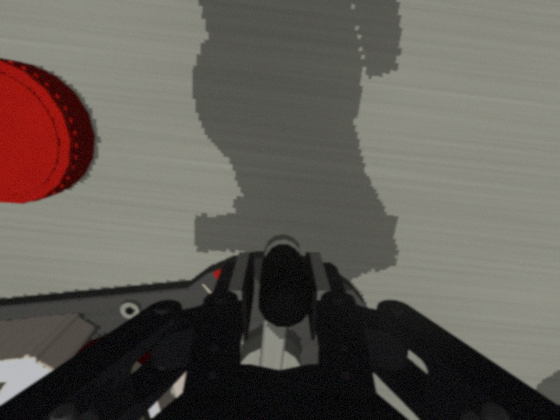

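The knob is over the green (hidden beneath) and red peeks out at (217,273). The plate edge runs from (5,302) to (185,284), and the lever's centreline from (281,243) to (268,362).

Run:
```python
from h import *
m=np.load("w3.npy",allow_pickle=True)[0]; im=cv2.imread("pics/w3.png"); g=cv2.cvtColor(im,cv2.COLOR_BGR2GRAY).astype(float)
g=cv2.GaussianBlur(g,(5,5),0); cols=np.arange(5,175,5); rows=[285+np.argmin(np.diff(g[280:312,c]))-4 for c in cols]
W=np.array([onz(m,c,r,.012)[:2] for c,r in zip(cols,rows)]); print(rows)
f=cv2.fitLine(W.astype(np.float32),cv2.DIST_HUBER,0,1e-4,1e-4).ravel(); an=lambda v:np.degrees(np.arctan2(v[1],v[0]))%360
print("edge",an(f[:2])%180, f)
# lever edges in rows 335..362
for r in (335,345,355,362): print(r,np.round(g[r,240:300:4]).astype(int).tolist())
l0=onz(m,281.5,243,.038)[:2]; l1=onz(m,268.5,362,.038)[:2]; print(l0,l1,an(l0-l1))
print("edge offset of P",np.cross(f[:2],np.array([.582,.1535])-f[2:]),"knob end dist",np.hypot(*(l0-[.582,.1535])))
```

```text
[np.int64(298), np.int64(298), np.int64(297), np.int64(297), np.int64(296), np.int64(296), np.int64(296), np.int64(294), np.int64(295), np.int64(294), np.int64(293), np.int64(293), np.int64(292), np.int64(292), np.int64(291), np.int64(291), np.int64(291), np.int64(290), np.int64(290), np.int64(289), np.int64(288), np.int64(288), np.int64(287), np.int64(287), np.int64(286), np.int64(308), np.int64(286), np.int64(285), np.int64(284), np.int64(284), np.int64(283), np.int64(283), np.int64(283), np.int64(282)]
edge 102.53192 [ 0.21698312 -0.97617537  0.5432941   0.03913127]
335 [22, 35, 33, 42, 45, 55, 118, 138, 137, 112, 89, 72, 43, 42, 49]
345 [49, 54, 51, 53, 54, 67, 128, 137, 136, 137, 137, 87, 50, 50, 44]
355 [31, 59, 116, 139, 137, 120, 133, 137, 135, 137, 131, 129, 132, 95, 52]
362 [58, 127, 130, 132, 134, 114, 135, 136, 135, 138, 126, 134, 138, 139, 127]
[0.48791169 0.14852774] [0.565517   0.14950916] 180.72454473495753
edge offset of P 0.06259985718788372 knob end dist 0.09421960167264523<stdin>:10: DeprecationWarning: Arrays of 2-dimensional vectors are deprecated. Use arrays of 3-dimensional vectors instead. (deprecated in NumPy 2.0)
```

Request:
carry_out:
  steps:
    - [[-0.5, -4, 0], -0.04]
    - [[-1, -8, 0], -0.08]
    - [[-1, -8, 0], -0.08]
    - [[-1, -8, 0], -0.08]

```text
clock: 4.68
ee_pos: [0.4966, 0.1404, 0.0736]
tool_rot: [0.003, -0.095, 0.996, 0.003]
ft_force: [-1.7, 7.3, 0.3]
finger_gap: 0.0248
grip_force: 3.7
```

Run:
```python
from h import *
s=monitor.read_state();v=s["ee_pos"][:2]-[.5795,.153];print(s["ee_pos"],np.degrees(np.arctan2(v[1],v[0]))%360,np.hypot(*v),s["ft_force"],s["finger_gap"],rot(s["tool_rot"]).round(3).tolist())
sc=camera_model("scene"); im=save("scene","pics/s3.png"); a=cv2.imread("pics/scene0.png"); h=[cv2.cvtColor(x,cv2.COLOR_BGR2HSV)[205:240,260:295] for x in(a,im[:,:,::-1].copy())]
for x in h:
    k=cv2.inRange(x,(0,150,90),(8,255,255)); mo=cv2.moments(k,True); w=cv2.moments(cv2.inRange(x[:26],(0,0,150),(180,130,255))[12:24,4:20],True)
    p=(mo["m10"]/mo["m00"]+260,mo["m01"]/mo["m00"]+205); print(p,onz(sc,*p,.103)[:2], w["m10"]/max(w["m00"],1)+264,w["m01"]/max(w["m00"],1)+217,w["m00"])
```

```text
[0.49656301 0.14041628 0.07364349] 188.62747205665832 0.08388619928694004 [-1.71943512  7.33021558  0.25477612] 0.024784386655263193 [[-0.982, -0.188, 0.005], [-0.188, 0.982, 0.006], [-0.006, 0.005, -1.0]]
(280.9019607843137, 218.3856209150327) [0.58189844 0.04865313] 265.3333333333333 223.94444444444446 18.0
(280.49691358024694, 218.62654320987653) [0.58330116 0.04843445] 265.1764705882353 224.0 17.0
```

Request:
carry_out:
  steps:
    - [[0, 0, 0], 0]
    - [[0, 0, 0], 0]
    - [[0, 0, 0], 0]
    - [[0, 0, -15], 0]
    - [[0, 0, -40], 0]
    - [[0, 0, -75], 0]
    - [[0, 0, -105], 0]
    - [[0, 0, -120], 0]
    - [[0, 0, -120], 0]
  gripper: 45

```text
clock: 5.48
ee_pos: [0.4978, 0.1358, 0.196]
tool_rot: [0.004, -0.092, 0.996, 0.0]
ft_force: [-0.4, 0.3, -1.0]
finger_gap: 0.0452
grip_force: 0.0
```

Run:
```python
from h import *
s=monitor.read_state();M=rot(s["tool_rot"]);print(s["clock"],s["ee_pos"],s["ft_force"],s["q"][6],M.round(3).tolist(),(M.T@(np.array([.603,.051,.195])-s["ee_pos"])*1000).round(1))
```

```text
5.4833 [0.49776414 0.13581746 0.19599795] [-0.37894658  0.27606564 -1.03108682] 1.2282410487385242 [[-0.983, -0.183, 0.007], [-0.183, 0.983, 0.002], [-0.008, 0.0, -1.0]] [ -87.9 -102.7    1.6]
```

Request:
carry_out:
  steps:
    - [[-8, -10, 0], 0.12]
    - [[-17, -20, 0], 0.24]
    - [[-26, -30, 0], 0.36]
    - [[-35, -41, 0], 0.48]
    - [[-44, -52, 0], 0.6]
    - [[-53, -62, 0], 0.72]
    - [[-62, -72, 0], 0.84]
    - [[-71, -83, 0], 0.96]
    - [[-80, -93, 0], 1.08]
    - [[-88, -103, 0], 1.2]
    - [[-88, -103, 0], 1.24]
    - [[-88, -103, 0], 1.24]
  gripper: 85

```text
clock: 6.48
ee_pos: [0.6008, 0.0494, 0.1912]
tool_rot: [-0.0, 0.504, 0.864, -0.001]
ft_force: [0.8, -0.3, 0.4]
finger_gap: 0.0847
grip_force: 0.0
```

Run:
```python
from h import *
s=monitor.read_state();M=rot(s["tool_rot"]); m=camera_model("wrist"); im=save("wrist","pics/w4.png"); np.save("w4.npy",[m],allow_pickle=True)
print(s["ee_pos"],M.round(3).tolist(),s["q"][6],proj(m,[.603,.051,.106]),proj(m,[.5795,.153,.038]))
k=cv2.inRange(cv2.cvtColor(im,cv2.COLOR_RGB2HSV),(0,170,60),(8,255,255)); n,l,st,c=cv2.connectedComponentsWithStats(k)
for i in range(1,n):
    if st[i,4]>60: print(st[i],c[i].round(1))
```

```text
[0.60076458 0.04939244 0.19122783] [[-0.492, 0.871, -0.001], [0.871, 0.492, -0.002], [-0.001, -0.002, -1.0]] 0.4444093983791868 [281.94008788 223.37603682] [319.25834389  74.61954479]
[236  69  33  22 577] [250.8  80.2]
[  64  120   86   81 5138] [106.3 160.3]
[ 250  189   74   73 3251] [288.  222.2]
[546 228  14  13  84] [552.9 234. ]
[381 244  35  32 710] [399.7 257.9]
[506 275  14  12  69] [512.  280.6]
```

View pics/w4.png

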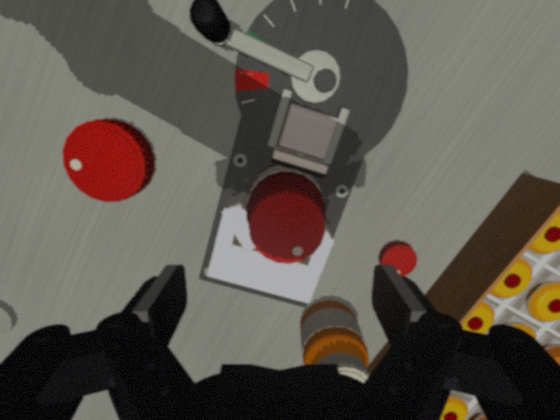

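The lid is centred at about (287,223) with its dot at (297,251). The lever runs from the collar (316,77) to (233,39) and lies over the green, clear of the red (252,79).

Run:
```python
from h import *
m=np.load("w4.npy",allow_pickle=True)[0]; s=monitor.read_state(); M=rot(s["tool_rot"])
an=lambda v:np.degrees(np.arctan2(v[1],v[0]))%360
im=cv2.imread("pics/w4.png"); k=cv2.inRange(cv2.cvtColor(im,cv2.COLOR_BGR2HSV),(0,150,85),(8,255,255))[180:270,240:335]
k=cv2.morphologyEx(k,cv2.MORPH_CLOSE,np.ones((7,7)))
c=max(cv2.findContours(k,0,2)[0],key=cv2.contourArea); e=cv2.fitEllipse(c); print(e)
for p in((287,225),(e[0][0]+240,e[0][1]+180)): L=onz(m,*p,.106); print("lid",L,"tool shift",(M.T@(L-s["ee_pos"])*1000).round(1))
D=onz(m,297,251,.106); print("dot",D, an((D-L)[:2]),np.hypot(*(D-L)[:2]))
lev=onz(m,233.5,39.5,.038)[:2]
P=onz(m,316,76,.038)[:2]; a=onz(m,240,160,.013)[:2]; b=onz(m,342,191,.013)[:2]
print("pivot",P,"lever",an(lev-P),"yaxis",an(a-b)-90, an(onz(m,206,277,.012)[:2]-onz(m,307,303,.012)[:2])-90)
print("lever q",np.radians(an(lev-P)-102.5))
```

```text
((46.57917785644531, 47.04118347167969), (68.4164810180664, 72.11688232421875), 82.78831481933594)
lid [0.60658152 0.05167643 0.106     ] tool shift [-1.8  6.5 85.2]
lid [0.60707019 0.05024991 0.106     ] tool shift [-3.3  6.2 85.2]
dot [0.62230208 0.03835766 0.106     ] 322.01918175846214 0.019324491706840585
pivot [0.57778605 0.15086877] lever 187.4137360441423 yaxis 102.40569286081936 103.12911620496274
lever q 1.482024274139668
```

Request:
carry_out:
  steps:
    - [[-1, 3, 20], 0]
    - [[-2, 6, 45], 0]
    - [[-2, 6, 65], 0]
    - [[-2, 6, 77], 0]
    - [[-2, 6, 83], 0]
    - [[-2, 6, 85], 0]
    - [[-2, 6, 85], 0]

```text
clock: 7.12
ee_pos: [0.607, 0.0522, 0.1072]
tool_rot: [-0.0, 0.503, 0.864, -0.0]
ft_force: [0.4, -0.2, 0.6]
finger_gap: 0.085
grip_force: 0.0
```

Request:
carry_out:
  steps:
    - [[0, 0, 0], 0]
    - [[0, 0, 0], 0]
    - [[0, 0, 0], 0]
    - [[0, 0, 0], 0]
    - [[0, 0, 0], 0]
    - [[0, 0, 0], 0]
  gripper: 45
  newtons: 70

```text
clock: 7.62
ee_pos: [0.6059, 0.0512, 0.1089]
tool_rot: [-0.001, 0.503, 0.864, -0.001]
ft_force: [-4.6, -0.4, 8.7]
finger_gap: 0.0501
grip_force: 70.9
```

Run:
```python
from h import *
s=monitor.read_state();M=rot(s["tool_rot"]); print(s["ee_pos"],s["ft_force"],s["ft_torque"],M.T@s["ft_force"],s["finger_gap"],s["grip_force"])
m=camera_model("wrist"); im=save("wrist","pics/w5.png")
```

```text
[0.60589551 0.05117671 0.10887237] [-4.58957162 -0.39473469  8.66880005] [-0.40708742  0.96493647 -0.08338463] [ 1.92584874 -4.20688951 -8.65801737] 0.050104376479375205 70.9184811739473
```

Request:
carry_out:
  steps:
    - [[0, 0, -0.2], -0.07]
    - [[0, 0, -0.4], -0.14]
    - [[0, 0, -0.6], -0.21]
    - [[0, 0, -0.8], -0.28]
    - [[0, 0, -1], -0.35]
    - [[0, 0, -1.2], -0.42]
    - [[0, 0, -1.4], -0.49]
    - [[0, 0, -1.6], -0.56]
    - [[0, 0, -1.8], -0.63]
    - [[0, 0, -2], -0.7]
    - [[0, 0, -2], -0.7]
    - [[0, 0, -2], -0.7]

```text
clock: 8.67
ee_pos: [0.6052, 0.051, 0.1103]
tool_rot: [-0.002, 0.176, 0.984, -0.001]
ft_force: [-4.7, -1.1, 6.2]
finger_gap: 0.0501
grip_force: 71.6
```

```bash
cat > dot.py <<'E'
from h import *
s=monitor.read_state();M=rot(s["tool_rot"]); print(s["clock"],s["ee_pos"],M.T@s["ft_force"],s["ft_torque"],s["finger_gap"],s["grip_force"],"yaw",np.degrees(np.arctan2(M[1,1],M[0,1])))
sc=camera_model("scene"); im=snapshot("scene"); cv2.imwrite("pics/x%.2f.png"%s["clock"],im[:,:,::-1])
h=cv2.cvtColor(im,cv2.COLOR_RGB2HSV)[205:245,255:300]
w=cv2.inRange(h,(0,0,150),(180,120,255)); n,l,st,c=cv2.connectedComponentsWithStats(w)
for i in range(1,n): print(st[i],(c[i]+[255,205]).round(1),onz(sc,*(c[i]+[255,205]),.108)[:2].round(4))
d=camera_model("side"); im=snapshot("side"); cv2.imwrite("pics/y%.2f.png"%s["clock"],im[:,:,::-1])
E
python3 dot.py
```

```text
8.6667 [0.60516472 0.05104622 0.11033908] [ 4.03135068 -2.63760797 -6.19995968] [-0.39660624  0.92022144  0.22453368] 0.05010475251651435 71.5938980951546 yaw 69.78092164421086
[  0  13  11  27 209] [259.  230.6] [0.6572 0.0388]
```

```bash
cat > wd.py <<'E'
from h import *
import sys
def dots(im,m,M,p):
    h=cv2.cvtColor(im,cv2.COLOR_BGR2HSV); red=cv2.inRange(h,(0,120,50),(8,255,255))[:,215:345]
    n,l,st,c=cv2.connectedComponentsWithStats(red); i=1+np.argmax(st[1:,4]); print("red",st[i],c[i]+[215,0])
    x,y,w,hh=st[i,:4]; sub=h[y:y+hh+12,215+x:215+x+w]; k=cv2.inRange(sub,(0,0,90),(180,110,255)); n,l,st,c=cv2.connectedComponentsWithStats(k)
    for j in range(1,n):
        if st[j,4]>8: print("white",st[j],c[j]+[215+x,y])
s=monitor.read_state();m=camera_model("wrist"); im=save("wrist","pics/w6.png")
for f in("pics/w5.png","pics/w6.png"): dots(cv2.imread(f),m,0,0)
p=s["ee_pos"]; print(proj(m,[p[0],p[1],.108]))
for a in(-38,0,2,20,30): print(a,proj(m,[p[0]+.0175*np.cos(np.radians(a)),p[1]+.0175*np.sin(np.radians(a)),.108]))
E
python3 wd.py
```

```text
red [    6   216   118   127 10233] [279.06684257 281.85009284]
white [  0   0  15  25 104] [225.04807692 226.02884615]
white [101   0   7   8  21] [324.85714286 218.66666667]
white [ 0 30  2 10 12] [221.16666667 250.83333333]
white [   0   93  118   46 2753] [279.69306211 340.39157283]
white [ 66 104  17  14 178] [294.95505618 326.25280899]
red [    6   204   118   139 10629] [279.35083263 280.79697055]
white [  0   0  29  40 356] [227.3511236  216.81179775]
white [87  0 13 11 37] [314.08108108 208.48648649]
white [102   0  16  25 208] [333.10096154 212.07211538]
white [102  15   5   7  11] [325.         221.45454545]
white [   0  105  118   46 2414] [273.26387738 339.53521127]
white [ 67 116  16  14 174] [295.23563218 326.05172414]
[278.8174412  288.24897263]
-38 [266.90088663 321.06968308]
0 [292.31454757 320.65316238]
2 [293.5919991  320.23382881]
20 [304.19404929 314.80646584]
30 [309.15497848 310.61682988]
```

The dot sits at (295,326) before and after the turn in the gripper's view, so the lid turned 40° without slipping. I continue to about 67°.

Request:
carry_out:
  steps:
    - [[0, 0, -0.2], -0.07]
    - [[0, 0, -0.3], -0.14]
    - [[0, 0, -0.5], -0.21]
    - [[0, 0, -0.6], -0.28]
    - [[0, 0, -0.8], -0.35]
    - [[0, 0, -0.9], -0.41]
    - [[0, 0, -1], -0.47]
    - [[0, 0, -1], -0.47]
    - [[0, 0, -1], -0.47]

```text
clock: 9.57
ee_pos: [0.6052, 0.0501, 0.1106]
tool_rot: [-0.002, -0.057, 0.998, -0.001]
ft_force: [-4.3, -3.6, 4.8]
finger_gap: 0.0502
grip_force: 72.2
```

```bash
python3 wd.py | tail -14; python3 dot.py
```

```text
white [   0   93  118   46 2753] [279.69306211 340.39157283]
white [ 66 104  17  14 178] [294.95505618 326.25280899]
red [    6   210   118   133 10270] [279.37039922 282.68237585]
white [  0   0  19  20 219] [227.15068493 216.93607306]
white [96  0  8  9 21] [320.76190476 213.66666667]
white [114   0   4  45 114] [337.10526316 228.18421053]
white [   0   99  118   46 2524] [281.39342314 339.83478605]
white [ 67 109  16  14 175] [295.23428571 325.93142857]
[280.08641314 288.13640107]
-38 [252.52213323 312.87241242]
0 [275.63207769 322.30712806]
2 [276.9834394  322.42042229]
20 [289.1218663  321.62540326]
30 [295.58970543 319.7937834 ]
9.6167 [0.60520007 0.05008905 0.11058189] [ 5.910913   -2.80707511 -4.68720235] [-0.83793468  1.01647075  0.08590195] 0.05025683047822344 72.17139918349424 yaw 96.4986598808057
[  0  13  11  27 183] [258.9 231. ] [0.6584 0.0395]
```

Request:
carry_out:
  steps:
    - [[0, 0, -1], 0]
    - [[0, 0, -2], 0]
    - [[0, 0, -3], 0]
    - [[0, 0, -4], 0]
    - [[0, 0, -4], 0]

```text
clock: 10.13
ee_pos: [0.6053, 0.0501, 0.1134]
tool_rot: [-0.002, -0.057, 0.998, -0.001]
ft_force: [-3.9, -4.9, -2.4]
finger_gap: 0.0504
grip_force: 73.2
```

```bash
python3 dot.py
```

```text
10.1333 [0.60527348 0.05013043 0.11341992] [ 4.4021254  -4.45188094  2.46738749] [-0.91403913  0.69416664 -0.02438513] 0.05041212763287202 73.22279012197555 yaw 96.53826677314626
[  0  13  11  27 189] [259.  230.7] [0.6575 0.039 ]
```

Request:
carry_out:
  steps:
    - [[0, 0, -1], 0]
    - [[0, 0, -2], 0]
    - [[0, 0, -2], 0]

```text
clock: 10.48
ee_pos: [0.6053, 0.0501, 0.1154]
tool_rot: [-0.002, -0.057, 0.998, -0.001]
ft_force: [-2.8, -3.9, -3.1]
finger_gap: 0.05
grip_force: 73.2
```

```bash
python3 dot.py; python3 wd.py|grep -A9 red|tail -9
```

```text
10.4833 [0.60531621 0.05014165 0.11540699] [ 3.17434274 -3.53416827  3.13252152] [-0.88600843  0.63644286 -0.02934111] 0.04998333303339174 73.24444404371093 yaw 96.536225952243
[  0  13  11  27 186] [259.  230.9] [0.658  0.0395]
white [ 0  0 13 12 90] [225.5        220.64444444]
white [113   0   5  39 134] [336.70895522 234.02238806]
white [   0   92  118   46 2376] [282.97011785 339.42550505]
white [ 67 102  16  14 175] [295.13714286 325.81142857]
[280.13258462 282.55907541]
-38 [253.4133164  306.65663961]
0 [275.79690987 315.86624531]
2 [277.10648202 315.97710797]
20 [288.87026524 315.20400352]
```

Run:
```python
from h import *
import glob
fs=sorted(glob.glob("pics/x*.png"),key=lambda f:float(f[6:-4])); print(fs)
def patch(f,b): x0,y0,x1,y1=b; return cv2.GaussianBlur(cv2.imread(f,0)[y0:y1,x0:x1].astype(np.float32),(3,3),0)
for b in((262,240,292,262),(262,230,292,262)):
  for f in fs:
    A=patch("pics/s3.png",b); B=patch(f,b); w=cv2.createHanningWindow(A.shape[::-1],cv2.CV_32F); 
    W=np.float32([[1,0,0],[0,1,0]])
    cc,W=cv2.findTransformECC(A,B,W,cv2.MOTION_TRANSLATION); print(b,f,W[:,2].round(2),round(cc,3))
s=camera_model("scene"); print(proj(s,[.605,.051,.04]),proj(s,[.605,.051,.045]))
```

```text
['pics/x8.67.png', 'pics/x9.62.png', 'pics/x10.13.png', 'pics/x10.48.png']
(262, 240, 292, 262) pics/x8.67.png [0.33 0.08] 0.906
(262, 240, 292, 262) pics/x9.62.png [0.35 0.07] 0.908
(262, 240, 292, 262) pics/x10.13.png [0.37 0.09] 0.908
(262, 240, 292, 262) pics/x10.48.png [0.37 0.07] 0.907
(262, 230, 292, 262) pics/x8.67.png [0.3  0.11] 0.928
(262, 230, 292, 262) pics/x9.62.png [0.44 0.14] 0.9
(262, 230, 292, 262) pics/x10.13.png [0.44 0.11] 0.902
(262, 230, 292, 262) pics/x10.48.png [0.47 0.16] 0.898
[276.0075478  241.17216249] [276.00427576 239.80070092]
```

The jar patch hasn't moved (under 0.1 px between steps), so the lid is rising alone. I raise it.

Request:
carry_out:
  steps:
    - [[0, 0, -2], 0]
    - [[0, 0, -4], 0]
    - [[0, 0, -7], 0]
    - [[0, 0, -11], 0]
    - [[0, 0, -15], 0]
    - [[0, 0, -19], 0]
    - [[0, 0, -23], 0]
    - [[0, 0, -26], 0]
    - [[0, 0, -27], 0]
    - [[0, 0, -27], 0]
    - [[0, 0, -27], 0]

```text
clock: 11.55
ee_pos: [0.6071, 0.0521, 0.1433]
tool_rot: [0.0, -0.058, 0.998, 0.0]
ft_force: [-1.2, 0.2, 0.4]
finger_gap: 0.0499
grip_force: 73.6
```

```bash
python3 dot.py
python3 - <<'E'
from h import *
import glob
f=max(glob.glob("pics/x*.png"),key=lambda f:float(f[6:-4])); a=cv2.imread(f)[180:280,220:360]; b=cv2.imread(f.replace("/x","/y"))[170:240,235:333]
cv2.imwrite("pics/fin.png",np.hstack([cv2.resize(a,(400,286),interpolation=2),cv2.resize(b,(400,286),interpolation=2)]))
E
```

```text
11.55 [0.60709013 0.05214671 0.14333018] [ 1.19274749  0.38746269 -0.40499606] [-0.05180011 -0.01084937 -0.01190755] 0.04992528851388718 73.55635420384004 yaw 96.65400293599363
[  0  13  14  27 211] [259.4 230.1] [0.655  0.0384]
```

View pics/fin.png

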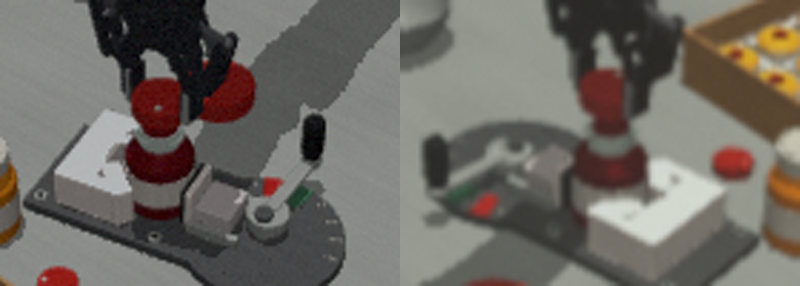

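Run:
```python
from h import *
import glob
f=max(glob.glob("pics/x*.png"),key=lambda f:float(f[6:-4])); sc=camera_model("scene"); sd=camera_model("side")
def k(f,b):
    x0,y0,x1,y1=b; w=cv2.inRange(cv2.cvtColor(cv2.imread(f),cv2.COLOR_BGR2HSV)[y0:y1,x0:x1],(0,0,0),(180,255,50)); n,l,st,c=cv2.connectedComponentsWithStats(w); i=1+np.argmax(st[1:,4]); return c[i]+[x0,y0],st[i]
for c,p in((sc,k(f,(322,216,338,240))),(sd,k(f.replace("/x","/y"),(238,200,250,220)))):
    K=onz(c,*p[0],.063)[:2]; print(p,K)
    for P in([.582,.1535],[.5795,.153]): v=K-P; print(np.radians(np.degrees(np.arctan2(v[1],v[0]))%360-102.5),np.hypot(*v))
```

```text
(array([329.30630631, 227.6036036 ]), array([  4,   4,   8,  17, 111], dtype=int32)) [0.49383076 0.14331798]
1.467603593750159 0.08875521684351102
1.465168990297475 0.08621461762556586
(array([243.60526316, 209.60526316]), array([ 4,  5,  5, 10, 38], dtype=int32)) [0.49353802 0.14018389]
1.5020375919656386 0.0894585927776012
1.5006304310665222 0.08691210408869858
```

The lid hangs level above the open mouth with no contact force. The lever reads 1.47–1.50 rad, inside the band.

```bash
python3 -c "
from rig import job
print(job.hand_in())"
```

```text
the job is handed in; nothing more can be done
None
```

I handed in the job with the jar braced, the lever at about 1.48 rad (band 1.25 to 1.55), and the lid turned about 67° free and held level about 2 cm above the open mouth; no verdict came back.

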